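# Lock the cleaner bottle in its holder and take off its push-and-turn safety cap

### The job

Get the square cleaner bottle ready for wetting the test felts. Lower the aluminium keeper plate over the bottle and onto the holder's two locating pins until it rests flush on both pin shoulders, and let go of it, so that the bottle cannot turn. Then press the red safety cap down, turn it anticlockwise while it is pressed until its catches are free, lift it off and finish while still holding it, level and still, a few centimetres straight above the bottle's mouth, with the bottle upright in the holder, the plate still flush and the things around left where they are.

Things in the scene. Friction and masses are not known exactly. Their poses are not given: they have to be found in the camera images.
- holder: fixed bottle holder: dark steel base 88 (x) x 190 (y) x 14 mm high, with a round pocket 64 mm wide in the middle, floor 8 mm above the bench, where the bottle stands, and two upright steel pins at local y = +70 and -70 mm. Origin: centre of its underside, on the bench; z up.
- holder_seat (a point): point midway between the pin shoulders, on the holder's axis, 56 mm above the bench, where the plate's underside comes to rest. Each pin is a 16 mm post up to this height, then an 8 mm pin going up 20 mm more, its last 6 mm tapered.
- keeper_plate: loose aluminium keeper plate 64 (x) x 172 (y) x 6 mm, 0.2 kg, lying flat on the bench. A 52 mm square opening in the middle takes the 48 mm bottle; 10 mm holes at local y = +70 and -70 mm take the 8 mm pins; turned by half a turn it fits as well. Origin: centre of its underside, z up.
- plate_grip (a point): middle of the keeper plate, 12 mm above its underside, between its two upright finger tabs, which stand in the middle of the long edges: each 30 mm long in y, 3 mm thick, outer face flush with the edge (64 mm apart along local x), top 18 mm above the underside. Pinch the plate over both tabs along its x.
- bottle: loose white square bottle, body 48 x 48 mm, 70 mm high, edges rounded by 6 mm, 0.25 kg, standing in the holder's pocket, its sides along the holder's within 3 degrees and up to 0.5 mm off centre. Origin: centre of its underside, 8 mm above the bench; z up.
- cap: red round ribbed cap on the bottle, 46 mm wide, 24 mm high, two raised white arrows on top. Origin: centre of its open lower edge, on its axis, z up; while locked 80 mm above the bottle's underside (so the cap spans 88 to 112 mm above the bench), its x axis along the bottle's x axis.
- neck (a point): on the bottle's axis, 86 mm above its underside, where three catches on the 28 mm wide neck hold three lugs inside the cap. The cap must be down 3.5 mm or more to turn past the catches; turned 45 to 75 degrees anticlockwise from above (positive about z) it lifts straight off; further on it meets a stop. Clockwise it is blocked.
- bottle_mouth (a point): centre of the bottle's mouth, 93 mm above its underside, upper rim of the open neck
- cap_liner (a joint): spring liner inside the cap, m: 0 while the cap is locked and at rest (it pushes the cap up with about 6 N), grows as the cap is pressed down to 0.005, where it stops (about 13 N); -0.004 when the cap is off.
- felt_tin: bystander: round tin with green lid, 66 mm wide, 30 mm high; leave alone
- weight_1: bystander: brass weight, 36 mm wide, 40 mm high; leave alone
- rubber_stick_1: bystander: pale green rubber block 18 x 42 x 13 mm; leave alone
Things that resemble listed ones, but are neither listed nor needed, are in the scene too. What is meant by the cap is not blue or purple, and is the smaller of those in its own colour.

How it is judged:
By the outcome, as a careful person would: the job done as asked, in the order asked, and still so for the second after the job is handed in, while the arm keeps its last pose, push and grip.
It also fails if it takes over 58 s, if anything falls off the work surface, if the arm or the gripper's body presses on something with over 40 N, if the wrist force passes 120 N, or if a joint passes its speed limit or range.

### The arm

A 7-joint arm with a two-finger parallel gripper is mounted at the origin on a cart in front of the work surface, level with it; the furniture and walls round the work are solid. World frame = base frame: x ahead of the robot, y to its left, z up, the work surface at z = 0. Lengths are in m, angles in rad, forces in N, time in s.
With the tool pointing down it reaches from about 0.425 to 0.825 m from the base axis. Payload 3.6 kg.
Tool frame: the origin (TCP) lies midway between the tips of the shut fingers; the grasp point (between the pads) lies 19 mm behind it; y points along the fingers, x is the direction in which the jaws open and shut, and the axes are right-handed (so a half turn about y gives the same grasp; the last joint's range is limited). The gripper opens to 93 mm and grips with 3 to 60 N. Pads are 15 mm wide; open, the fingers measure 128 mm over their backs; the gripper's body (75 mm by 188 mm) begins 65 mm behind the grasp point.
Start: joints at [1.105, 0.615, -0.013, 1.423, 0.008, 1.103, -0.04], TCP at [0.276, -0.588, 0.219] pointing down, gripper open.
Joint ranges: [-3.12, 3.12], [-0.3, 2.06], [-1.34, 1.32], [0.26, 2.42], [-1.36, 4.5], [0.01, 1.98], [-2.84, 2.84]. Speed limits (rad/s): [2.79, 2.79, 3.14, 3.14, 3.14, 3.14, 3.14].

### API

Orientations are given as a unit quaternion [w, x, y, z].
In Python, from bench import monitor, viewer, robot gives the robot as it stands.
- The arm moves only by the tool step_arm, never from a script. Its argument "steps" is a list of rows, each an object with "delta_rot": the turn, a rotation vector about the tool's x, y, z in rad, a list of three; "slide": the shift along the tool's x, y, z in cm, a list of three; "grip": the gripper command: -1 is shut, 1 is fully open, values between are in proportion. A call has 1 to 5 rows; each row shifts and turns the pose as measured when the row begins, along the tool's axes as they then stand; what a row does not reach is not made up. A row lasts 1/10 s, in which the tool goes at most 50 mm and 8.59 degrees, less where a joint would pass 70% of its speed; a pose out of reach is approached as far as the arm can. A call with a gripper value outside its range is refused whole. The fingers move at their own pace and stop on an object; "newtons" is the grip in N (left out, the last holds). Time passes only in rows, so rows that do not move let the fingers close. It gives the time, the measured TCP pose, the force and the opening at its end, in the units of the state.
- monitor.get_state(): the state, without advancing time (a new reading comes with each control period).
- viewer.camera(name): name is "scene" or "top" or "wrist"; returns the picture (420x560x3 uint8, red, green, blue); there is no depth.
- viewer.camera_model(name): a dict with "K" (3x3 intrinsics, pixels), "R" (3x3) and "t" (3): a world point X has camera coordinates R X + t; the wrist camera has in their place "hand_eye" (4x4, takes a point from camera to tool coordinates, whose origin is the TCP and whose axes are the tool frame's). Camera axes: x right, y down, z forward; pixel columns grow to the right and rows downward; lengths in m; the calibration is good to about 2 mm. The wrist camera is an equidistant fisheye: a pixel r from the principal point sees the ray r / f radians off the axis. A picture is of the moment at which its call begins: read the wrist's pose just before it. camera_model takes no time and is no camera call.
- robot.close_job(): hands the job in, once; it reports no verdict.
The state is a dict: "t": time; "q": joint angles; "joint_vel": joint speeds; "joint_efforts": joint torques, N m; "tool_pos": TCP position; "tool_rot": TCP orientation; "ft_force": force on the tool from outside, world axes, zero at the start; "wrist_torque": the same for the moment, N m; "opening": finger opening in m.
Only numpy, scipy, OpenCV 4.12 (cv2) and the standard library are available. Lean on these libraries where they do the work, as an engineer would, in place of code of your own. Each camera call takes 0.05 s, during which the arm holds its last target. There are 200 camera calls.

## Working session

There is one attempt and no reset: what is moved stays moved. The work goes in short steps, Python scripts to look and compute and a tool call to move; the robot and the scene stay as the last step left them, time stands still between calls to the robot, and variables do not carry over. Pictures are saved under pics/ and viewed, about 8 in all and at most 12, crops included, and the job is handed in when it is done.

Besides the shell and the picture viewer there is one more tool, called by a JSON object that holds its "op" and its "data", one argument or row to a line. step_arm: Moves the arm, as the interface text tells. Its arguments: {"type":"object","properties":{"steps":{"type":"array","items":{"type":"object","properties":{"delta_rot":{"type":"array","items":{"type":"number"}},"slide":{"type":"array","items":{"type":"number"}},"grip":{"type":"number"}}}},"newtons":{"type":"number"}},"required":["steps"]}

```bash
mkdir -p pics; ls; python3 - <<'E'
from bench import monitor, viewer, robot
import cv2,numpy as np
s=monitor.get_state(); print({k:np.round(v,3).tolist() for k,v in s.items()})
for n in ("scene","top"):
    im=viewer.camera(n); cv2.imwrite(f"pics/{n}0.png",im[:,:,::-1])
for n in ("scene","top","wrist"):
    m=viewer.camera_model(n); print(n,{k:np.round(v,4).tolist() if not isinstance(v,str) else v for k,v in m.items()})
a=cv2.imread("pics/scene0.png");b=cv2.imread("pics/top0.png")
E
```

```text
pics
{'t': 0.0, 'q': [1.105, 0.616, -0.013, 1.425, 0.008, 1.103, -0.04], 'joint_vel': [0.001, 0.001, 0.001, -0.001, 0.0, 0.0, -0.003], 'joint_efforts': [0.0, -45.893, 0.209, -16.575, -0.061, 0.02, 0.0], 'tool_pos': [0.276, -0.588, 0.217], 'tool_rot': [0.597, -0.596, 0.38, -0.378], 'ft_force': [0.789, 0.598, -0.545], 'wrist_torque': [0.001, -0.04, 0.006], 'opening': 0.093}
scene {'K': [[526.9127, 0.0, 270.9536], [0.0, 526.9127, 208.3474], [0.0, 0.0, 1.0]], 'R': [[-0.846, -0.5332, -0.0034], [-0.3124, 0.5008, -0.8072], [0.4321, -0.6818, -0.5903]], 't': [0.3246, 0.3181, 0.7902]}
top {'K': [[464.7671, 0.0, 276.9972], [0.0, 464.7671, 206.596], [0.0, 0.0, 1.0]], 'R': [[-0.022, -0.9993, -0.0309], [-0.9936, 0.0252, -0.1103], [0.111, 0.0283, -0.9934]], 't': [-0.1493, 0.519, 0.904]}
wrist {'K': [[325.1923, 0.0, 285.3607], [0.0, 325.1923, 213.6249], [0.0, 0.0, 1.0]], 'hand_eye': [[1.0, 0.0005, 0.0006, -0.0005], [-0.0004, -0.2499, 0.9683, -0.1651], [0.0007, -0.9683, -0.2499, 0.0706], [0.0, 0.0, 0.0, 1.0]]}
```

View pics/scene0.png

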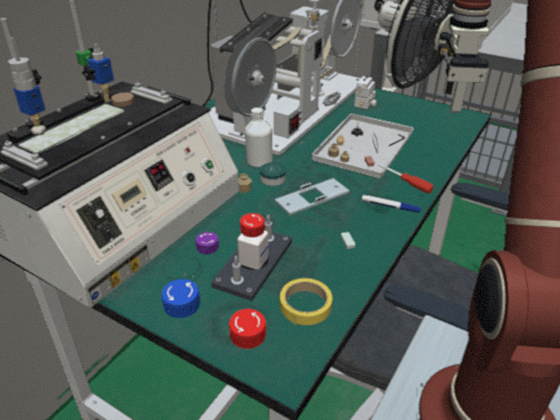

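View pics/top0.png

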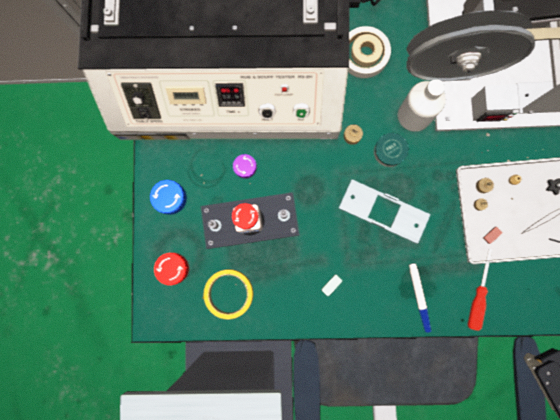

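```bash
cat > h.py <<'E'
from bench import monitor, viewer, robot
import cv2,numpy as np
from scipy.spatial.transform import Rotation as Ro
def ray(n,uv,st=None):
    m=viewer.camera_model(n);K=np.array(m["K"])
    p=np.array([(uv[0]-K[0,2])/K[0,0],(uv[1]-K[1,2])/K[1,1]])
    if n!="wrist":
        R=np.array(m["R"]);return -R.T@np.array(m["t"]),R.T@np.array([*p,1.])
    th=np.linalg.norm(p);d=np.array([*(p/th*np.sin(th)),np.cos(th)])
    H=np.array(m["hand_eye"]);T=tool(st)
    return T[:3,:3]@H[:3,3]+T[:3,3],T[:3,:3]@H[:3,:3]@d
def tool(st):
    w,x,y,z=st["tool_rot"];T=np.eye(4);T[:3,:3]=Ro.from_quat([x,y,z,w]).as_matrix();T[:3,3]=st["tool_pos"];return T
def onz(n,uv,z,st=None):
    o,d=ray(n,uv,st);return o+d*(z-o[2])/d[2]
def blob(mask,near=None):
    n,l,s,c=cv2.connectedComponentsWithStats(mask.astype(np.uint8))
    if near is not None: i=l[near[1],near[0]]
    else: i=1+np.argmax(s[1:,4])
    return (l==i).astype(np.uint8),c[i],s[i]
E
python3 - <<'E'
from h import *
a=cv2.imread("pics/top0.png")
roi=np.zeros(a.shape[:2],bool);roi[165:255,330:440]=1
hsv=cv2.cvtColor(a,cv2.COLOR_BGR2HSV)
m=roi&(hsv[...,1]<70)&(hsv[...,2]>110)
b,c,s=blob(m);cs=cv2.findContours(b,0,1)[0];k=max(cs,key=cv2.contourArea)
P=np.array([onz("top",p[0],.006)[:2] for p in k],np.float32)
r=cv2.minAreaRect(P*1000);print("plate",s,r)
bx=cv2.boxPoints(r);print(bx)
# holder dark
roi[:]=0;roi[180:260,190:310]=1
m=roi&(hsv[...,1]<80)&(hsv[...,2]<110)
b,c,s=blob(m);k=max(cv2.findContours(b,0,1)[0],key=cv2.contourArea)
P=np.array([onz("top",p[0],.014)[:2] for p in k],np.float32)
r=cv2.minAreaRect(P*1000);print("holder",s,r)
for sc,off,nm in((a,(185,175),"top"),):
    pass
m=((hsv[...,0]<8)|(hsv[...,0]>172))&(hsv[...,1]>140)&(hsv[...,2]>100)
b,c,s=blob(m,(232,216));k=max(cv2.findContours(b,0,1)[0],key=cv2.contourArea)
(e,rad)=cv2.minEnclosingCircle(k);print("cap",s,c,e,onz("top",e,.112))
sc=cv2.imread("pics/scene0.png")
x=cv2.resize(a[170:260,190:440],None,fx=3,fy=3,interpolation=2)
y=cv2.resize(sc[170:300,200:360],None,fx=2.3,fy=2.3,interpolation=2)
o=np.zeros((600,760,3),np.uint8);o[:270,:750]=x;o[280:280+y.shape[0],:y.shape[1]]=y
cv2.imwrite("pics/crop1.png",o)
E
```

```text
plate [ 339  179   91   65 2282] ((504.4424133300781, -378.5045471191406), (175.6719512939453, 70.4319076538086), 63.61112594604492)
[[ 433.85635 -441.5357 ]
 [ 496.9491  -472.83997]
 [ 575.02844 -315.4734 ]
 [ 511.93573 -284.16913]]
holder [ 201  193   98   56 2874] ((490.0535888671875, -104.54586029052734), (88.84776306152344, 190.23733520507812), 7.063882827758789)
cap [232 203  26  26 427] [244.25761124 215.74004684] (244.25404357910156, 215.76861572265625) [ 0.49054151 -0.10413772  0.112     ]
```

View pics/crop1.png

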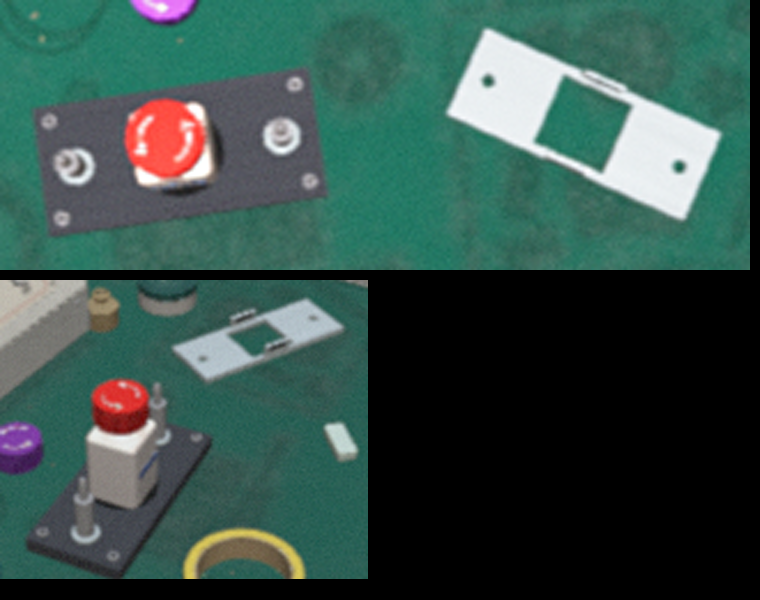

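```bash
cat >> h.py <<'E'
def plan(st,pos,yaw,n):
    """rows to go to pos with tool pointing down, tool x (mod 180) at yaw deg"""
    T=tool(st);y=np.deg2rad(yaw);xs=np.array([np.cos(y),np.sin(y),0])
    best=None
    for s in(1,-1):
        x=s*xs;yy=np.array([0,0,-1.]);R=np.c_[x,yy,np.cross(x,yy)]
        v=Ro.from_matrix(T[:3,:3].T@R).as_rotvec()
        if best is None or np.linalg.norm(v)<np.linalg.norm(best[0]): best=(v,R)
    v=best[0];dp=(np.array(pos)-T[:3,3])/n
    print("pos",T[:3,3].round(4),"toolx yaw",np.rad2deg(np.arctan2(T[1,0],T[0,0])).round(2),"toolz",T[:3,2].round(3),"turn",v.round(3),"F",np.round(st["ft_force"],1),"t",round(st["t"],2),"open",round(st["opening"],4))
    for i in range(n):
        R=T[:3,:3]@Ro.from_rotvec(v*i/n).as_matrix()
        print((v/n).round(3).tolist(),(R.T@dp*100).round(2).tolist())
E
python3 - <<'E'
from h import *
h1,h2=onz("top",(352.7,196.7),.006),onz("top",(416.7,225.7),.006)
print(h1,h2,np.linalg.norm(h1-h2),(h1+h2)/2,np.rad2deg(np.arctan2(*(h1-h2)[1::-1])))
c=(h1+h2)/2
plan(monitor.get_state(),[c[0],c[1],.17],-26.4,5)
plan(monitor.get_state(),[c[0],c[1],.17],-26.4,10)
E
```

```text
[ 0.53401997 -0.31592288  0.006     ] [ 0.47169085 -0.44208961  0.006     ] 0.14072300001091728 [ 0.50285541 -0.37900625  0.006     ] 63.709621645938746
pos [ 0.2759 -0.5878  0.2176] toolx yaw -64.85 toolz [ 0.905  0.425 -0.   ] turn [-0.001 -0.671 -0.002] F [ 0.4  0.2 -1.3] t 0.1 open 0.0932
[-0.0, -0.134, -0.0] [-1.85, 0.96, 5.88]
[-0.0, -0.134, -0.0] [-1.04, 0.95, 6.08]
[-0.0, -0.134, -0.0] [-0.22, 0.95, 6.16]
[-0.0, -0.134, -0.0] [0.6, 0.95, 6.14]
[-0.0, -0.134, -0.0] [1.42, 0.95, 6.0]
pos [ 0.2759 -0.5878  0.2176] toolx yaw -64.85 toolz [ 0.905  0.425 -0.   ] turn [-0.001 -0.671 -0.002] F [ 0.4  0.2 -1.3] t 0.1 open 0.0932
[-0.0, -0.067, -0.0] [-0.92, 0.48, 2.94]
[-0.0, -0.067, -0.0] [-0.72, 0.48, 3.0]
[-0.0, -0.067, -0.0] [-0.52, 0.48, 3.04]
[-0.0, -0.067, -0.0] [-0.32, 0.48, 3.07]
[-0.0, -0.067, -0.0] [-0.11, 0.48, 3.08]
[-0.0, -0.067, -0.0] [0.1, 0.48, 3.08]
[-0.0, -0.067, -0.0] [0.3, 0.48, 3.07]
[-0.0, -0.067, -0.0] [0.51, 0.48, 3.04]
[-0.0, -0.067, -0.0] [0.71, 0.48, 3.0]
[-0.0, -0.067, -0.0] [0.91, 0.48, 2.95]
```

{"op": "step_arm", "data": {
  "steps": [
    {"delta_rot":[0,-0.067,0],"slide":[-0.9,0.48,2.9],"grip":1},
    {"delta_rot":[0,-0.067,0],"slide":[-0.7,0.48,3.0],"grip":1},
    {"delta_rot":[0,-0.067,0],"slide":[-0.5,0.48,3.0],"grip":1},
    {"delta_rot":[0,-0.067,0],"slide":[-0.3,0.48,3.1],"grip":1},
    {"delta_rot":[0,-0.067,0],"slide":[-0.1,0.48,3.1],"grip":1}
  ]
}}

```text
t: 0.6
tool_pos: [0.385, -0.4855, 0.1898]
tool_rot: [-0.651, 0.652, -0.278, 0.272]
ft_force: [0.2, 0.0, -1.0]
opening: 0.0931
```

{"op": "step_arm", "data": {
  "steps": [
    {"delta_rot":[0,-0.067,0],"slide":[0.1,0.48,3.1],"grip":1},
    {"delta_rot":[0,-0.067,0],"slide":[0.3,0.48,3.1],"grip":1},
    {"delta_rot":[0,-0.067,0],"slide":[0.5,0.48,3.0],"grip":1},
    {"delta_rot":[0,-0.067,0],"slide":[0.7,0.48,3.0],"grip":1},
    {"delta_rot":[0,0,0],"slide":[0,0,0],"grip":1}
  ]
}}

```text
t: 1.1
tool_pos: [0.4815, -0.3909, 0.1659]
tool_rot: [0.687, -0.682, 0.183, -0.174]
ft_force: [0.4, 0.3, 0.2]
opening: 0.093
```

```bash
python3 - <<'E'
from h import *
plan(monitor.get_state(),[.5029,-.379,.17],-26.4,3)
E
```

```text
pos [ 0.4815 -0.3909  0.1659] toolx yaw -29.17 toolz [0.487 0.873 0.003] turn [-0.004 -0.048 -0.014] F [0.4 0.3 0.2] t 1.1 open 0.093
[-0.001, -0.016, -0.005] [0.43, -0.14, 0.7]
[-0.001, -0.016, -0.005] [0.44, -0.14, 0.69]
[-0.001, -0.016, -0.005] [0.45, -0.14, 0.68]
```

{"op": "step_arm", "data": {
  "steps": [
    {"delta_rot":[0,-0.024,-0.007],"slide":[0.65,0,1.0],"grip":1},
    {"delta_rot":[0,-0.024,-0.007],"slide":[0.65,0,1.0],"grip":1},
    {"delta_rot":[0,0,0],"slide":[0,0,0],"grip":1}
  ]
}}

```text
t: 1.4
tool_pos: [0.5027, -0.3796, 0.1649]
tool_rot: [0.69, -0.688, 0.161, -0.161]
ft_force: [-0.3, 0.8, -0.1]
opening: 0.0931
```

```bash
python3 - <<'E'
from h import *
st=monitor.get_state();plan(st,[.5029,-.379,.004],-26.4,5)
im=viewer.camera("wrist");cv2.imwrite("pics/w1.png",im[:,:,::-1])
import json;json.dump({k:np.array(v).tolist() for k,v in st.items()},open("w1.json","w"))
E
```

```text
pos [ 0.5027 -0.3796  0.1649] toolx yaw -26.32 toolz [0.443 0.896 0.003] turn [-0.003  0.001 -0.001] F [-0.3  0.8 -0.1] t 1.4 open 0.0931
[-0.001, 0.0, -0.0] [0.0, 3.22, 0.0]
[-0.001, 0.0, -0.0] [0.0, 3.22, 0.01]
[-0.001, 0.0, -0.0] [0.0, 3.22, 0.01]
[-0.001, 0.0, -0.0] [-0.0, 3.22, 0.01]
[-0.001, 0.0, -0.0] [-0.0, 3.22, 0.01]
```

View pics/w1.png

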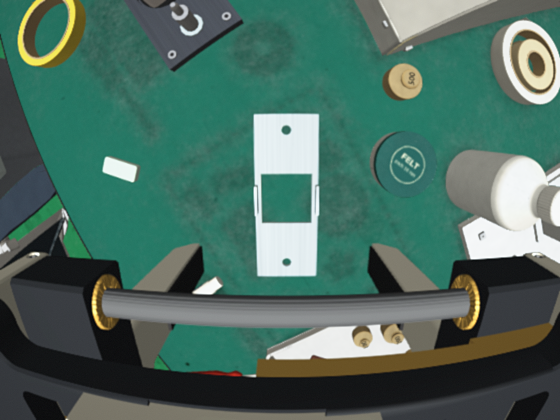

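The wrist view shows the plate centred: holes at (286,130) and (287,262), opening spanning about (262–312, 174–222), tabs at x≈256 and 317.

```bash
cat >> h.py <<'E'
def plate(im,st,box,z):
    """holes and opening in the plate (BGR image): dark blobs within bright; box=(x0,y0,x1,y1)"""
    x0,y0,x1,y1=box;hsv=cv2.cvtColor(im,cv2.COLOR_BGR2HSV)[y0:y1,x0:x1]
    m=((hsv[...,1]<70)&(hsv[...,2]>110)).astype(np.uint8)
    cs,h=cv2.findContours(m,cv2.RETR_CCOMP,cv2.CHAIN_APPROX_NONE)
    out=[]
    for c,hh in zip(cs,h[0]):
        if hh[3]>=0 and cv2.contourArea(c)>15:
            M=cv2.moments(c);uv=(x0+M["m10"]/M["m00"],y0+M["m01"]/M["m00"])
            p=onz("wrist",uv,z,st);T=tool(st)
            print("area",cv2.contourArea(c),np.round(uv,1),"world",p.round(4),"tool",(T[:3,:3].T@(p-T[:3,3])).round(4));out.append(p)
    return out
E
python3 - <<'E'
from h import *
import json
st=json.load(open("w1.json"));im=cv2.imread("pics/w1.png")
plate(im,st,(240,105,335,285),.006)
E
```

```text
area 44.5 [286.2 261.2] world [ 0.4751 -0.4391  0.006 ] tool [ 0.0017  0.1587 -0.066 ]
area 2443.0 [286.  197.4] world [ 0.5058 -0.3763  0.006 ] tool [0.0015 0.1589 0.0039]
area 66.5 [285.7 129.6] world [ 0.5358 -0.3148  0.006 ] tool [0.0011 0.1591 0.0724]
```

{"op": "step_arm", "data": {
  "steps": [
    {"slide":[0.1,3.2,0.2],"grip":1},
    {"slide":[0,3.2,0.1],"grip":1},
    {"slide":[0,3.2,0],"grip":1},
    {"slide":[0,3.0,0],"grip":1},
    {"slide":[0,1.5,0],"grip":1}
  ]
}}

```text
$.steps[0]: bad value
```

```bash
python3 - <<'E'
from h import *
plan(monitor.get_state(),[.5045,-.3765,.004],-26.2,2)
E
```

```text
pos [ 0.5018 -0.3804  0.1649] toolx yaw -26.42 toolz [0.445 0.896 0.002] turn [-0.002 -0.004 -0.001] F [ 0.3 -0.5 -0.6] t 1.45 open 0.093
[-0.001, -0.002, -0.001] [0.04, 8.05, 0.22]
[-0.001, -0.002, -0.001] [0.04, 8.04, 0.23]
```

{"op": "step_arm", "data": {
  "steps": [
    {"delta_rot":[0,0,0],"slide":[0.1,3.2,0.2],"grip":1},
    {"delta_rot":[0,0,0],"slide":[0,3.2,0.1],"grip":1},
    {"delta_rot":[0,0,0],"slide":[0,3.2,0],"grip":1},
    {"delta_rot":[0,0,0],"slide":[0,3.0,0],"grip":1},
    {"delta_rot":[0,0,0],"slide":[0,1.5,0],"grip":1}
  ]
}}

```text
t: 1.95
tool_pos: [0.5035, -0.3876, 0.0246]
tool_rot: [-0.685, 0.69, -0.162, 0.168]
ft_force: [-0.7, -0.6, 0.1]
opening: 0.0931
```

```bash
python3 - <<'E'
from h import *
plan(monitor.get_state(),[.5045,-.3765,.004],-26.2,2)
E
```

```text
pos [ 0.5035 -0.3876  0.0246] toolx yaw -27.01 toolz [ 0.454  0.891 -0.006] turn [ 0.006 -0.014  0.01 ] F [-0.7 -0.6  0.1] t 1.95 open 0.0931
[0.003, -0.007, 0.005] [-0.22, 1.02, 0.52]
[0.003, -0.007, 0.005] [-0.21, 1.03, 0.52]
```

{"op": "step_arm", "data": {
  "steps": [
    {"delta_rot":[0.003,-0.007,0.005],"slide":[-0.2,0.7,0.5],"grip":1},
    {"delta_rot":[0.003,-0.007,0.005],"slide":[-0.2,0.6,0.5],"grip":1},
    {"delta_rot":[0,0,0],"slide":[0,0,0],"grip":1}
  ]
}}

```text
t: 2.25
tool_pos: [0.5015, -0.3782, 0.009]
tool_rot: [0.688, -0.688, 0.163, -0.16]
ft_force: [0.1, 0.0, 0.2]
opening: 0.0928
```

```bash
python3 - <<'E'
from h import *
plan(monitor.get_state(),[.5045,-.3765,.004],-26.2,2)
E
```

```text
pos [ 0.5015 -0.3782  0.009 ] toolx yaw -26.39 toolz [ 0.444  0.896 -0.001] turn [ 0.001 -0.003 -0.005] F [0.1 0.  0.2] t 2.25 open 0.0928
[0.001, -0.002, -0.002] [0.1, 0.25, 0.14]
[0.001, -0.002, -0.002] [0.1, 0.25, 0.14]
```

{"op": "step_arm", "data": {
  "newtons": 30,
  "steps": [
    {"delta_rot":[0,-0.003,0],"slide":[0.2,0.45,0.25],"grip":1},
    {"delta_rot":[0,0,0],"slide":[0,0,0],"grip":-1},
    {"delta_rot":[0,0,0],"slide":[0,0,0],"grip":-1},
    {"delta_rot":[0,0,0],"slide":[0,0,0],"grip":-1},
    {"delta_rot":[0,0,0],"slide":[0,0,0],"grip":-1}
  ]
}}

```text
t: 2.75
tool_pos: [0.5067, -0.3783, 0.0078]
tool_rot: [-0.688, 0.69, -0.16, 0.161]
ft_force: [-1.3, 0.6, -0.9]
opening: 0.0656
```

{"op": "step_arm", "data": {
  "steps": [
    {"delta_rot":[0,0,0],"slide":[0,0,0],"grip":-1},
    {"delta_rot":[0,0,0],"slide":[0,0,0],"grip":-1},
    {"delta_rot":[0,0,0],"slide":[0,0,0],"grip":-1}
  ]
}}

```text
t: 3.05
tool_pos: [0.5065, -0.3783, 0.0078]
tool_rot: [-0.688, 0.69, -0.16, 0.161]
ft_force: [-0.2, -0.3, -0.4]
opening: 0.0636
```

```bash
python3 - <<'E'
from h import *
plan(monitor.get_state(),[.5045,-.3765,.154],-26.2,4)
E
```

```text
pos [ 0.5065 -0.3783  0.0078] toolx yaw -26.21 toolz [ 0.442  0.897 -0.002] turn [ 0.002 -0.     0.002] F [-0.2 -0.3 -0.4] t 3.05 open 0.0636
[0.001, -0.0, 0.0] [-0.06, -3.65, 0.01]
[0.001, -0.0, 0.0] [-0.06, -3.65, 0.01]
[0.001, -0.0, 0.0] [-0.06, -3.65, 0.01]
[0.001, -0.0, 0.0] [-0.06, -3.65, 0.01]
```

{"op": "step_arm", "data": {
  "steps": [
    {"delta_rot":[0,0,0],"slide":[0,-2,0],"grip":-1},
    {"delta_rot":[0,0,0],"slide":[0,-3.5,0],"grip":-1},
    {"delta_rot":[0,0,0],"slide":[0,-4,0],"grip":-1},
    {"delta_rot":[0,0,0],"slide":[0,-4,0],"grip":-1},
    {"delta_rot":[0,0,0],"slide":[0,-3,0],"grip":-1}
  ]
}}

```text
t: 3.55
tool_pos: [0.5019, -0.3752, 0.1702]
tool_rot: [0.69, -0.687, 0.166, -0.154]
ft_force: [-0.3, 0.3, -1.2]
opening: 0.0638
```

```bash
python3 - <<'E'
from h import *
plan(monitor.get_state(),[.490,-.1045,.17],7.1,10)
E
```

```text
pos [ 0.5019 -0.3752  0.1702] toolx yaw -26.2 toolz [0.442 0.897 0.   ] turn [-0.005 -0.581 -0.016] F [-0.3  0.3 -1.2] t 3.55 open 0.0638
[-0.001, -0.058, -0.002] [-1.3, 0.02, 2.38]
[-0.001, -0.058, -0.002] [-1.16, 0.02, 2.45]
[-0.001, -0.058, -0.002] [-1.02, 0.02, 2.51]
[-0.001, -0.058, -0.002] [-0.87, 0.02, 2.57]
[-0.001, -0.058, -0.002] [-0.72, 0.01, 2.61]
[-0.001, -0.058, -0.002] [-0.57, 0.01, 2.65]
[-0.001, -0.058, -0.002] [-0.41, 0.01, 2.68]
[-0.001, -0.058, -0.002] [-0.26, 0.01, 2.7]
[-0.001, -0.058, -0.002] [-0.1, 0.0, 2.71]
[-0.001, -0.058, -0.002] [0.06, 0.0, 2.71]
```

{"op": "step_arm", "data": {
  "steps": [
    {"delta_rot":[-0.001,-0.058,-0.002],"slide":[-1.3,0,2.4],"grip":-1},
    {"delta_rot":[-0.001,-0.058,-0.002],"slide":[-1.15,0,2.45],"grip":-1},
    {"delta_rot":[-0.001,-0.058,-0.002],"slide":[-1.0,0,2.5],"grip":-1},
    {"delta_rot":[-0.001,-0.058,-0.002],"slide":[-0.87,0,2.57],"grip":-1},
    {"delta_rot":[-0.001,-0.058,-0.002],"slide":[-0.72,0,2.6],"grip":-1}
  ]
}}

```text
t: 4.05
tool_pos: [0.4969, -0.2439, 0.1754]
tool_rot: [-0.7, 0.709, -0.058, 0.06]
ft_force: [-0.6, 0.0, -1.7]
opening: 0.0637
```

{"op": "step_arm", "data": {
  "steps": [
    {"delta_rot":[-0.001,-0.058,-0.002],"slide":[-0.57,0,2.65],"grip":-1},
    {"delta_rot":[-0.001,-0.058,-0.002],"slide":[-0.4,0,2.7],"grip":-1},
    {"delta_rot":[-0.001,-0.058,-0.002],"slide":[-0.26,0,2.7],"grip":-1},
    {"delta_rot":[-0.001,-0.058,-0.002],"slide":[-0.1,0,2.3],"grip":-1},
    {"delta_rot":[0,0,0],"slide":[0,0,0],"grip":-1}
  ]
}}

```text
t: 4.55
tool_pos: [0.4893, -0.1301, 0.1734]
tool_rot: [-0.702, 0.711, 0.032, -0.026]
ft_force: [0.2, -0.2, -1.6]
opening: 0.0636
```

```bash
python3 - <<'E'
from h import *
plan(monitor.get_state(),[.490,-.1045,.17],7.1,2)
E
```

```text
pos [ 0.4893 -0.1301  0.1734] toolx yaw 4.7 toolz [-0.082  0.997 -0.014] turn [ 0.014 -0.042  0.007] F [ 0.2 -0.2 -1.6] t 4.55 open 0.0636
[0.007, -0.021, 0.003] [0.14, 0.15, 1.27]
[0.007, -0.021, 0.003] [0.16, 0.16, 1.27]
```

{"op": "step_arm", "data": {
  "steps": [
    {"delta_rot":[0.007,-0.021,0.003],"slide":[0.15,0,1.27],"grip":-1},
    {"delta_rot":[0.007,-0.021,0.003],"slide":[0.15,0,1.27],"grip":-1},
    {"delta_rot":[0,0,0],"slide":[0,0,0],"grip":-1}
  ]
}}

```text
t: 4.85
tool_pos: [0.4898, -0.1046, 0.1729]
tool_rot: [-0.706, 0.706, 0.043, -0.044]
ft_force: [-0.3, -0.9, -2.4]
opening: 0.0636
```

```bash
python3 - <<'E'
from h import *
import json
st=monitor.get_state();plan(st,[.490,-.1045,.17],7.1,1)
im=viewer.camera("wrist");cv2.imwrite("pics/w2.png",im[:,:,::-1])
json.dump({k:np.array(v).tolist() for k,v in st.items()},open("w2.json","w"))
s=viewer.camera("top");cv2.imwrite("pics/top2.png",s[:,:,::-1])
s=viewer.camera("scene");cv2.imwrite("pics/scene2.png",s[:,:,::-1])
E
```

```text
pos [ 0.4898 -0.1046  0.1729] toolx yaw 7.07 toolz [-0.123  0.992 -0.   ] turn [ 0.    -0.001 -0.001] F [-0.3 -0.9 -2.4] t 4.85 open 0.0636
[0.0, -0.001, -0.001] [0.02, 0.29, 0.01]
```

View pics/w2.png

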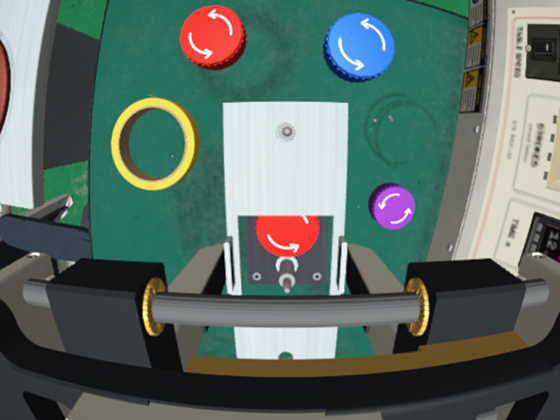

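The plate is held level over the holder: upper hole near (286,131) with the far pin seen through it, opening (238–334, 216–294), near pin tip about (287,285), near hole around (286,355).

```bash
python3 - <<'E'
import cv2,numpy as np
im=cv2.imread("pics/w2.png");sc=cv2.imread("pics/scene2.png")
o=np.zeros((600,800,3),np.uint8)
o[:400,:300]=cv2.resize(im[105:155,265:307][:50,:],(300,400),interpolation=2)[:400]
x=cv2.resize(im[205:300,225:345],None,fx=4,fy=4,interpolation=2);o[:380,310:790]=x
o[400:600,:800-0]=0
x=cv2.resize(im[340:365,225:345],None,fx=4,fy=4,interpolation=2);o[400:500,310:790]=x
cv2.imwrite("pics/crop2.png",o)
E
```

```text
(no output)
```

View pics/crop2.png

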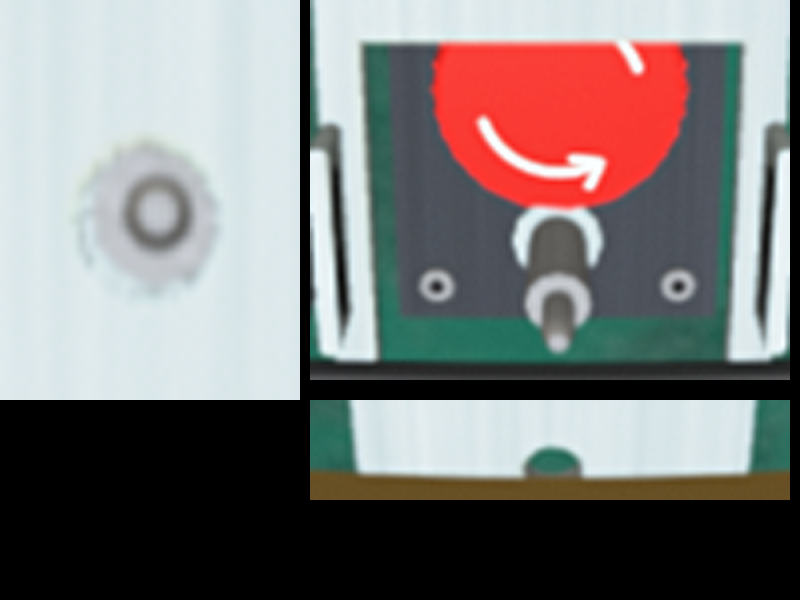

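```bash
python3 - <<'E'
from h import *
import json
st=json.load(open("w2.json"));T=tool(st);zp=st["tool_pos"][2]-.0078
def f(n,uv,z):
    p=onz("wrist",uv,z,st);print(n,p.round(4),"tool mm",(1000*T[:3,:3].T@(p-T[:3,3])).round(1));return p
f("hole far",(285.7,132.4),zp+.006)
f("open top edge",(285.9,215.75),zp+.006)
f("near hole far edge",(285.75,351.75),zp+.006)
a=f("pin far tip",(287,131.6),.076)
b=f("pin near tip",(287,290.7),.076)
f("pin near shoulder",(287,280.75),.056)
f("screw L",(225+(436-310)/4,205+286/4),.014);f("screw R",(225+(678-310)/4,205+286/4),.014)
d=a-b;print((a+b)/2,np.linalg.norm(d),np.rad2deg(np.arctan2(-d[0],d[1])))
# red cap circle fit (wrist), bottom arc
im=cv2.imread("pics/w2.png")[217:262,240:335].astype(int)
m=((im[...,2]>150)&(im[...,1]<110)).astype(np.uint8)
ys,xs=np.nonzero(m);R=[]
for y in np.unique(ys): r=xs[ys==y];R+= [(r.min()+240-.5,y+217),(r.max()+240.5,y+217)]
P=np.array([onz("wrist",p,.112,st)[:2] for p in R[:-8]])
s=np.linalg.lstsq(np.c_[2*P,np.ones(len(P))],(P**2).sum(1),rcond=None)[0];print("cap",s[:2],np.sqrt(s[2]+s[0]**2+s[1]**2))
# pins from first top picture
for uv in ((190+70/3,170+160/3),(190+280/3,170+128/3)): print("top pin tip",onz("top",uv,.076))
E
```

```text
hole far [ 0.4829 -0.0355  0.1711] tool mm [ 1.6  1.8 69.4]
open top edge [ 0.4884 -0.079   0.1711] tool mm [ 1.8  1.8 25.7]
near hole far edge [ 0.4995 -0.1683  0.1711] tool mm [  1.8   1.8 -64.4]
pin far tip [ 0.4839 -0.0351  0.076 ] tool mm [ 2.8 96.8 69.8]
pin near tip [ 0.5014 -0.1735  0.076 ] tool mm [  3.   96.9 -69.8]
pin near shoulder [ 0.5014 -0.1733  0.056 ] tool mm [  3.1 116.9 -69.5]
screw L [ 0.4703 -0.193   0.014 ] tool mm [-30.2 158.9 -85.3]
screw R [ 0.5364 -0.1848  0.014 ] tool mm [ 36.4 158.8 -85.3]
[ 0.49266206 -0.10429962  0.076     ] 0.13954986650579157 7.177620342707813
cap [ 0.49235452 -0.10312083] 0.023244860120524572
top pin tip [ 0.48097312 -0.0416077   0.076     ]
top pin tip [ 0.49796105 -0.17469779  0.076     ]
```

{"op": "step_arm", "data": {
  "steps": [
    {"delta_rot":[0,0,0],"slide":[0.06,1.4,0],"grip":-1},
    {"delta_rot":[0,0,0],"slide":[0,1.4,0],"grip":-1},
    {"delta_rot":[0,0,0],"slide":[0,1.4,0],"grip":-1},
    {"delta_rot":[0,0,0],"slide":[0,0,0],"grip":-1}
  ]
}}

```text
t: 5.4
tool_pos: [0.491, -0.1115, 0.13]
tool_rot: [-0.704, 0.708, 0.04, -0.039]
ft_force: [-1.1, -0.2, -1.1]
opening: 0.0632
```

```bash
python3 - <<'E'
from h import *
plan(monitor.get_state(),[.4904,-.1045,.132],7.1,1)
E
```

```text
pos [ 0.491  -0.1115  0.13  ] toolx yaw 6.44 toolz [-0.112  0.994 -0.005] turn [ 0.005 -0.011  0.001] F [-1.1 -0.2 -1.1] t 5.4 open 0.0632
[0.005, -0.011, 0.001] [0.02, -0.21, 0.7]
```

{"op": "step_arm", "data": {
  "steps": [
    {"delta_rot":[0.005,-0.011,0],"slide":[0,0,0.7],"grip":-1},
    {"delta_rot":[0,0,0],"slide":[0,0,0],"grip":-1}
  ]
}}

```text
t: 5.6
tool_pos: [0.4906, -0.1051, 0.1305]
tool_rot: [-0.706, 0.706, 0.044, -0.043]
ft_force: [-0.6, 0.1, -1.4]
opening: 0.0637
```

```bash
python3 - <<'E'
from h import *
plan(monitor.get_state(),[.4904,-.1045,.132],7.1,1)
E
```

```text
pos [ 0.4906 -0.1051  0.1305] toolx yaw 7.0 toolz [-0.122  0.993 -0.   ] turn [ 0.    -0.002  0.001] F [-0.6  0.1 -1.4] t 5.6 open 0.0637
[0.0, -0.002, 0.001] [-0.01, -0.15, 0.06]
```

{"op": "step_arm", "data": {
  "steps": [
    {"delta_rot":[0,-0.002,0],"slide":[0,0.6,0.12],"grip":-1},
    {"delta_rot":[0,0,0],"slide":[0,0.6,0.08],"grip":-1},
    {"delta_rot":[0,0,0],"slide":[0,0,0],"grip":-1}
  ]
}}

```text
t: 5.9
tool_pos: [0.4915, -0.1033, 0.119]
tool_rot: [-0.705, 0.706, 0.046, -0.042]
ft_force: [0.5, -0.5, -1.5]
opening: 0.0637
```

```bash
python3 - <<'E'
from h import *
plan(monitor.get_state(),[.4904,-.1045,.092],7.1,5)
E
```

```text
pos [ 0.4915 -0.1033  0.119 ] toolx yaw 7.12 toolz [-0.124  0.992 -0.002] turn [0.002 0.    0.005] F [ 0.5 -0.5 -1.5] t 5.9 open 0.0637
[0.0, 0.0, 0.001] [-0.03, 0.54, -0.02]
[0.0, 0.0, 0.001] [-0.03, 0.54, -0.02]
[0.0, 0.0, 0.001] [-0.03, 0.54, -0.02]
[0.0, 0.0, 0.001] [-0.02, 0.54, -0.02]
[0.0, 0.0, 0.001] [-0.02, 0.54, -0.02]
```

{"op": "step_arm", "data": {
  "steps": [
    {"delta_rot":[0,0,0.002],"slide":[-0.05,0.5,-0.05],"grip":-1},
    {"delta_rot":[0,0,0],"slide":[0,0.5,0.03],"grip":-1},
    {"delta_rot":[0,0,0],"slide":[0,0.5,0.03],"grip":-1},
    {"delta_rot":[0,0,0],"slide":[0,0.5,0.03],"grip":-1},
    {"delta_rot":[0,0,0],"slide":[0,0,0],"grip":-1}
  ]
}}

```text
t: 6.4
tool_pos: [0.4909, -0.103, 0.0971]
tool_rot: [-0.705, 0.706, 0.045, -0.043]
ft_force: [-0.2, 0.4, -1.8]
opening: 0.064
```

```bash
python3 - <<'E'
from h import *
plan(monitor.get_state(),[.4904,-.1045,.092],7.1,1)
E
```

```text
pos [ 0.4909 -0.103   0.0971] toolx yaw 7.11 toolz [-0.124  0.992 -0.002] turn [0.002 0.    0.002] F [-0.2  0.4 -1.8] t 6.4 open 0.064
[0.002, 0.0, 0.002] [-0.07, 0.51, -0.14]
```

{"op": "step_arm", "data": {
  "steps": [
    {"delta_rot":[0.002,0,0.002],"slide":[0,0.4,-0.12],"grip":-1},
    {"delta_rot":[0,0,0],"slide":[0,0,0],"grip":-1}
  ]
}}

```text
t: 6.6
tool_pos: [0.4912, -0.1042, 0.0927]
tool_rot: [0.706, -0.706, -0.044, 0.044]
ft_force: [-0.5, -1.6, -1.8]
opening: 0.0636
```

```bash
python3 - <<'E'
from h import *
import json
st=monitor.get_state();plan(st,[.4904,-.1045,.092],7.1,1)
im=viewer.camera("wrist")[:,:,::-1];cv2.imwrite("pics/w3.png",im)
json.dump({k:np.array(v).tolist() for k,v in st.items()},open("w3.json","w"))
o=np.zeros((580,800,3),np.uint8)
o[:400,:300]=cv2.resize(im[105:155,265:307],(300,400),interpolation=2)
x=cv2.resize(im[205:300,225:345],None,fx=4,fy=4,interpolation=2);o[:380,310:790]=x
x=cv2.resize(im[340:365,225:345],None,fx=4,fy=4,interpolation=2);o[400:500,310:790]=x
cv2.imwrite("pics/crop3.png",o)
E
```

```text
pos [ 0.4912 -0.1042  0.0927] toolx yaw 7.12 toolz [-0.124  0.992  0.001] turn [-0.001  0.    -0.   ] F [-0.5 -1.6 -1.8] t 6.6 open 0.0636
[-0.001, 0.0, -0.0] [-0.08, 0.07, -0.02]
```

View pics/crop3.png

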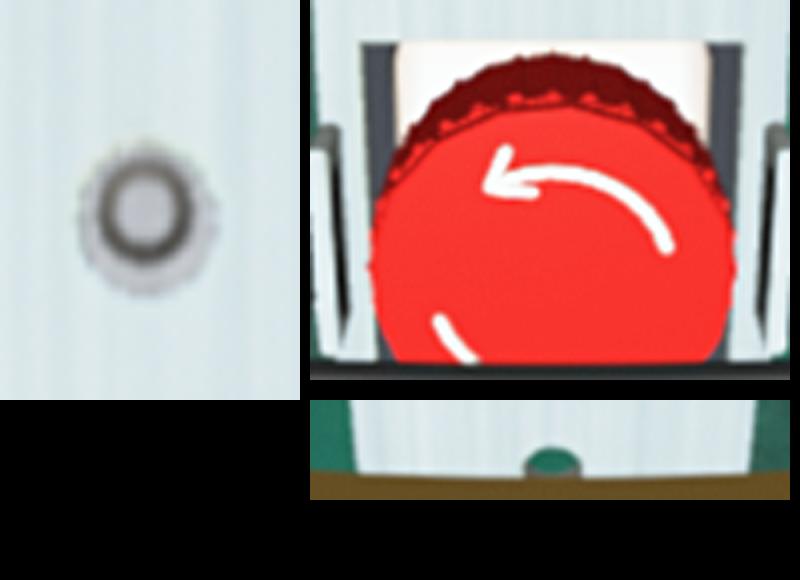

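```bash
python3 - <<'E'
from h import *
import json
st=json.load(open("w3.json"));T=tool(st);zp=st["tool_pos"][2]-.0078
def f(n,uv,z):
    p=onz("wrist",uv,z,st);print(n,p.round(4),"tool mm",(1000*T[:3,:3].T@(p-T[:3,3])).round(1));return p
f("hole far",(285.7,132.4),zp+.006)
f("pin far tip",(265+145/7.14,105+209/8),.076)
plan(monitor.get_state(),[.4912,-.1042,.092],7.1,1)
E
```

```text
hole far [ 0.4841 -0.0351  0.0909] tool mm [ 1.6  1.8 69.4]
pin far tip [ 0.4839 -0.0345  0.076 ] tool mm [ 1.4 16.7 70.1]
pos [ 0.4914 -0.1041  0.093 ] toolx yaw 7.13 toolz [-0.124  0.992  0.001] turn [-0.001  0.001  0.   ] F [-0.1 -0.3 -2.1] t 6.65 open 0.0634
[-0.001, 0.001, 0.0] [-0.02, 0.1, -0.01]
```

{"op": "step_arm", "data": {
  "steps": [
    {"delta_rot":[0,0,0],"slide":[-0.02,0.4,0.05],"grip":-1},
    {"delta_rot":[0,0,0],"slide":[0,0.4,0.02],"grip":-1},
    {"delta_rot":[0,0,0],"slide":[0,0.4,0.02],"grip":-1},
    {"delta_rot":[0,0,0],"slide":[0,0,0],"grip":-1}
  ]
}}

```text
t: 7.05
tool_pos: [0.4914, -0.1032, 0.0803]
tool_rot: [0.706, -0.706, -0.044, 0.043]
ft_force: [0.1, 0.4, -1.5]
opening: 0.0637
```

```bash
python3 - <<'E'
from h import *
plan(monitor.get_state(),[.4911,-.1038,.064],7.1,1)
plan(monitor.get_state(),[.4911,-.1038,.064],7.1,1)
E
```

```text
pos [ 0.4914 -0.1032  0.0803] toolx yaw 7.12 toolz [-0.124  0.992  0.   ] turn [-0.     0.     0.002] F [ 0.1  0.4 -1.5] t 7.05 open 0.0637
[-0.0, 0.0, 0.002] [-0.04, 1.63, -0.06]
pos [ 0.4914 -0.1032  0.0803] toolx yaw 7.12 toolz [-0.124  0.992  0.   ] turn [-0.     0.     0.002] F [ 0.1  0.4 -1.5] t 7.05 open 0.0637
[-0.0, 0.0, 0.002] [-0.04, 1.63, -0.06]
```

{"op": "step_arm", "data": {
  "steps": [
    {"delta_rot":[0,0,0.001],"slide":[-0.02,0.3,-0.04],"grip":-1},
    {"delta_rot":[0,0,0],"slide":[0,0.3,0],"grip":-1},
    {"delta_rot":[0,0,0],"slide":[0,0.3,0],"grip":-1},
    {"delta_rot":[0,0,0],"slide":[0,0.2,0],"grip":-1}
  ]
}}

```text
t: 7.45
tool_pos: [0.4916, -0.1036, 0.0686]
tool_rot: [0.706, -0.706, -0.044, 0.044]
ft_force: [-0.6, 0.1, -2.2]
opening: 0.0635
```

```bash
python3 - <<'E'
from h import *
plan(monitor.get_state(),[.4911,-.1038,.064],7.1,1)
E
```

```text
pos [ 0.4916 -0.1036  0.0686] toolx yaw 7.12 toolz [-0.124  0.992  0.   ] turn [-0.     0.     0.001] F [-0.6  0.1 -2.2] t 7.45 open 0.0635
[-0.0, 0.0, 0.001] [-0.05, 0.46, -0.01]
```

{"op": "step_arm", "data": {
  "steps": [
    {"delta_rot":[0,0,0],"slide":[-0.02,0.2,0],"grip":-1},
    {"delta_rot":[0,0,0],"slide":[0,0.2,0],"grip":-1},
    {"delta_rot":[0,0,0],"slide":[0,0.15,0],"grip":-1}
  ]
}}

```text
t: 7.75
tool_pos: [0.4915, -0.1037, 0.0634]
tool_rot: [-0.706, 0.706, 0.044, -0.044]
ft_force: [-3.8, -0.2, 17.3]
opening: 0.0636
```

{"op": "step_arm", "data": {
  "steps": [
    {"delta_rot":[0,0,0],"slide":[0,0.15,0],"grip":-1}
  ]
}}

```text
t: 7.85
tool_pos: [0.4915, -0.1037, 0.0634]
tool_rot: [-0.705, 0.706, 0.044, -0.044]
ft_force: [-3.6, 1.3, 17.0]
opening: 0.0639
```

{"op": "step_arm", "data": {
  "steps": [
    {"delta_rot":[0,0,0],"slide":[0,-0.05,0],"grip":-0.2},
    {"delta_rot":[0,0,0],"slide":[0,0,0],"grip":1},
    {"delta_rot":[0,0,0],"slide":[0,0,0],"grip":1},
    {"delta_rot":[0,0,0],"slide":[0,0,0],"grip":1},
    {"delta_rot":[0,0,0],"slide":[0,0,0],"grip":1}
  ]
}}

```text
t: 8.35
tool_pos: [0.4928, -0.1037, 0.0649]
tool_rot: [-0.705, 0.706, 0.045, -0.043]
ft_force: [-0.2, 0.2, 0.4]
opening: 0.0904
```

```bash
python3 - <<'E'
from h import *
s=monitor.get_state();plan(s,[.4915,-.1037,.12],7.1,1);print(np.round(s["q"],3))
E
```

```text
pos [ 0.4928 -0.1037  0.0649] toolx yaw 7.13 toolz [-0.124  0.992 -0.002] turn [0.002 0.001 0.004] F [-0.2  0.2  0.4] t 8.35 open 0.0904
[0.002, 0.001, 0.004] [-0.1, -5.51, 0.0]
[ 0.361  0.628 -0.295  2.001  0.333  0.554 -0.041]
```

{"op": "step_arm", "data": {
  "steps": [
    {"delta_rot":[0,0,0],"slide":[0,-1,0],"grip":1},
    {"delta_rot":[0,0,0],"slide":[0,-1.5,0],"grip":1},
    {"delta_rot":[0,0,0],"slide":[0,-1.5,0],"grip":1},
    {"delta_rot":[0,0,0],"slide":[0,-1.5,0],"grip":1},
    {"delta_rot":[0,0,0],"slide":[0,-1.5,0],"grip":1}
  ]
}}

```text
t: 8.85
tool_pos: [0.491, -0.1032, 0.1373]
tool_rot: [-0.706, 0.706, 0.044, -0.044]
ft_force: [0.8, -1.0, -0.0]
opening: 0.0925
```

```bash
python3 - <<'E'
from h import *
import json
st=monitor.get_state();plan(st,[.4915,-.1037,.12],7.1,1)
im=viewer.camera("wrist")[:,:,::-1];cv2.imwrite("pics/w4.png",im)
json.dump({k:np.array(v).tolist() for k,v in st.items()},open("w4.json","w"))
sc=viewer.camera("scene")[:,:,::-1]
o=np.zeros((600,800,3),np.uint8)
o[:380,:480]=im[0:380,40:520];o[:390,490:790]=cv2.resize(sc[200:330,200:300],(300,390),interpolation=2)
cv2.imwrite("pics/crop4.png",o)
E
```

```text
pos [ 0.491  -0.1032  0.1373] toolx yaw 7.17 toolz [-0.125  0.992 -0.001] turn [ 0.001  0.001 -0.001] F [ 0.8 -1.  -0. ] t 8.85 open 0.0925
[0.001, 0.001, -0.001] [0.04, 1.73, -0.05]
```

View pics/crop4.png

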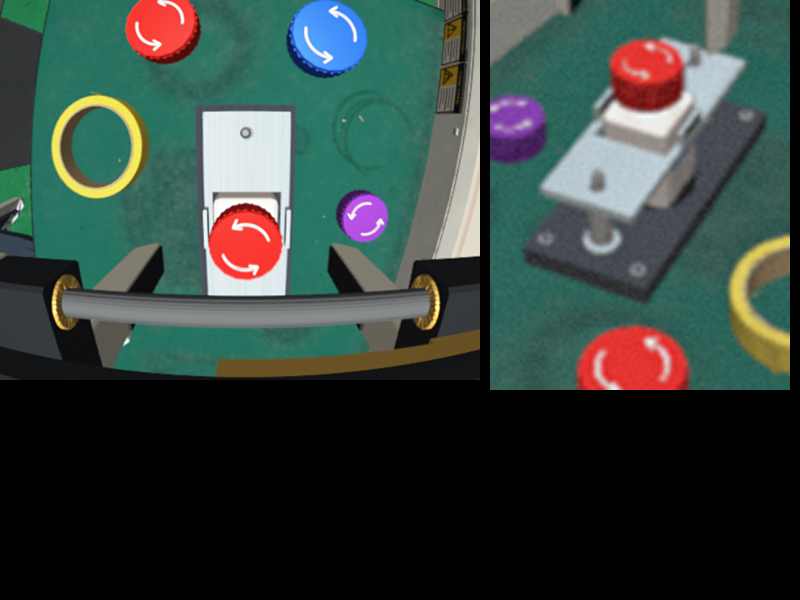

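The plate sits over both pins with the bottle and cap through the opening; the cap is at about (286,243) in the wrist view. Now I'll descend onto the cap.

{"op": "step_arm", "data": {
  "newtons": 45,
  "steps": [
    {"delta_rot":[0,0,0],"slide":[0.04,0.8,0],"grip":1},
    {"delta_rot":[0,0,0],"slide":[0,0.8,0.04],"grip":1},
    {"delta_rot":[0,0,0],"slide":[0,0.8,0.04],"grip":1},
    {"delta_rot":[0,0,0],"slide":[0,0.8,0.04],"grip":1},
    {"delta_rot":[0,0,0],"slide":[0,0.8,0.04],"grip":1}
  ]
}}

```text
t: 9.45
tool_pos: [0.4915, -0.1017, 0.0936]
tool_rot: [-0.705, 0.706, 0.044, -0.044]
ft_force: [0.4, 1.3, -0.2]
opening: 0.0931
```

```bash
python3 - <<'E'
from h import *
plan(monitor.get_state(),[.4915,-.1037,.086],7.1,1)
E
```

```text
pos [ 0.4915 -0.1017  0.0936] toolx yaw 7.15 toolz [-0.124  0.992 -0.001] turn [0.001 0.001 0.001] F [ 0.4  1.3 -0.2] t 9.45 open 0.0931
[0.001, 0.001, 0.001] [-0.03, 0.76, -0.2]
```

{"op": "step_arm", "data": {
  "steps": [
    {"delta_rot":[0.001,0,0.001],"slide":[-0.03,0.4,-0.17],"grip":1},
    {"delta_rot":[0,0,0],"slide":[0,0.3,0],"grip":1},
    {"delta_rot":[0,0,0],"slide":[0,0,0],"grip":1}
  ]
}}

```text
t: 9.75
tool_pos: [0.49, -0.1031, 0.0836]
tool_rot: [0.706, -0.705, -0.042, 0.046]
ft_force: [-0.7, 0.1, -0.3]
opening: 0.0932
```

```bash
python3 - <<'E'
from h import *
plan(monitor.get_state(),[.4915,-.1037,.086],7.1,1)
E
```

```text
pos [ 0.49   -0.1031  0.0836] toolx yaw 7.18 toolz [-0.125  0.992  0.002] turn [-0.002  0.001 -0.005] F [-0.7  0.1 -0.3] t 9.75 open 0.0932
[-0.002, 0.001, -0.005] [0.14, -0.25, -0.08]
```

{"op": "step_arm", "data": {
  "steps": [
    {"delta_rot":[-0.002,0,-0.005],"slide":[0.14,-0.25,-0.07],"grip":1},
    {"delta_rot":[0,0,0],"slide":[0,0,0],"grip":1}
  ]
}}

```text
t: 9.95
tool_pos: [0.492, -0.1037, 0.0864]
tool_rot: [-0.706, 0.706, 0.045, -0.044]
ft_force: [-0.7, -0.1, 0.3]
opening: 0.0927
```

```bash
python3 - <<'E'
from h import *
plan(monitor.get_state(),[.4915,-.1037,.086],7.1,1)
E
```

```text
pos [ 0.492  -0.1037  0.0864] toolx yaw 7.18 toolz [-0.125  0.992 -0.001] turn [0.001 0.001 0.001] F [-0.7 -0.1  0.3] t 9.95 open 0.0927
[0.001, 0.001, 0.001] [-0.05, 0.04, 0.01]
```

{"op": "step_arm", "data": {
  "newtons": 45,
  "steps": [
    {"delta_rot":[0,0,0],"slide":[-0.03,0,0],"grip":-1},
    {"delta_rot":[0,0,0],"slide":[0,0,0],"grip":-1},
    {"delta_rot":[0,0,0],"slide":[0,0,0],"grip":-1},
    {"delta_rot":[0,0,0],"slide":[0,0,0],"grip":-1},
    {"delta_rot":[0,0,0],"slide":[0,0,0],"grip":-1}
  ]
}}

```text
t: 10.45
tool_pos: [0.4924, -0.104, 0.0877]
tool_rot: [-0.705, 0.706, 0.046, -0.043]
ft_force: [-0.9, 0.6, -0.4]
opening: 0.0578
```

{"op": "step_arm", "data": {
  "steps": [
    {"delta_rot":[0,0,0],"slide":[0,0,0],"grip":-1},
    {"delta_rot":[0,0,0],"slide":[0,0,0],"grip":-1},
    {"delta_rot":[0,0,0],"slide":[0,0,0],"grip":-1}
  ]
}}

```text
t: 10.75
tool_pos: [0.4918, -0.104, 0.0876]
tool_rot: [-0.705, 0.706, 0.045, -0.043]
ft_force: [0.6, -0.6, -0.3]
opening: 0.0457
```

{"op": "step_arm", "data": {
  "steps": [
    {"delta_rot":[0,0,0],"slide":[0,0.2,0],"grip":-1},
    {"delta_rot":[0,0,0],"slide":[0,0.2,0],"grip":-1},
    {"delta_rot":[0,0,0],"slide":[0,0.2,0],"grip":-1},
    {"delta_rot":[0,0,0],"slide":[0,0.2,0],"grip":-1}
  ]
}}

```text
t: 11.15
tool_pos: [0.4921, -0.1041, 0.0832]
tool_rot: [-0.704, 0.707, 0.045, -0.043]
ft_force: [-2.7, 0.0, 13.1]
opening: 0.0458
```

```bash
python3 - <<'E'
from h import *
plan(monitor.get_state(),[.4915,-.1037,.086],7.1,1)
E
```

```text
pos [ 0.4921 -0.1041  0.0832] toolx yaw 7.15 toolz [-0.125  0.992 -0.004] turn [0.004 0.001 0.003] F [-2.7  0.  13.1] t 11.15 open 0.0458
[0.004, 0.001, 0.003] [-0.05, -0.28, 0.04]
```

{"op": "step_arm", "data": {
  "steps": [
    {"delta_rot":[0.004,0,0.002],"slide":[0,0.2,0],"grip":-1},
    {"delta_rot":[0,-0.1,0],"slide":[0,0.2,0],"grip":-1},
    {"delta_rot":[0,-0.1,0],"slide":[0,0.2,0],"grip":-1},
    {"delta_rot":[0,-0.1,0],"slide":[0,0.2,0],"grip":-1}
  ]
}}

```text
t: 11.55
tool_pos: [0.4941, -0.1047, 0.0824]
tool_rot: [-0.688, 0.693, 0.154, -0.15]
ft_force: [-4.9, -1.0, 15.0]
opening: 0.0459
```

```bash
python3 - <<'E'
from h import *
plan(monitor.get_state(),[.4921,-.1041,.083],67,5);print(monitor.get_state()["wrist_torque"])
E
```

```text
pos [ 0.4941 -0.1047  0.0824] toolx yaw 24.86 toolz [-0.42   0.907 -0.008] turn [ 0.009 -0.735  0.001] F [-4.9 -1.  15. ] t 11.55 open 0.0459
[0.002, -0.147, 0.0] [-0.03, -0.01, 0.03]
[0.002, -0.147, 0.0] [-0.03, -0.01, 0.03]
[0.002, -0.147, 0.0] [-0.02, -0.01, 0.04]
[0.002, -0.147, 0.0] [-0.02, -0.01, 0.04]
[0.002, -0.147, 0.0] [-0.01, -0.01, 0.04]
[-0.03103086  0.86711844 -0.12036466]
```

{"op": "step_arm", "data": {
  "steps": [
    {"delta_rot":[0.003,-0.1,0],"slide":[-0.1,0.2,0.06],"grip":-1},
    {"delta_rot":[0.002,-0.1,0],"slide":[-0.05,0.2,0.04],"grip":-1},
    {"delta_rot":[0.002,-0.1,0],"slide":[-0.03,0.2,0.03],"grip":-1},
    {"delta_rot":[0.002,-0.1,0],"slide":[-0.03,0.2,0.03],"grip":-1}
  ]
}}

```text
t: 11.95
tool_pos: [0.4938, -0.1048, 0.0824]
tool_rot: [-0.642, 0.647, 0.293, -0.289]
ft_force: [-3.8, -1.2, 15.8]
opening: 0.0458
```

```bash
python3 - <<'E'
from h import *
plan(monitor.get_state(),[.4921,-.1041,.083],67,3);print(monitor.get_state()["wrist_torque"])
E
```

```text
pos [ 0.4938 -0.1048  0.0824] toolx yaw 48.54 toolz [-0.749  0.662 -0.009] turn [ 0.009 -0.322  0.001] F [-3.8 -1.2 15.8] t 11.95 open 0.0458
[0.003, -0.107, 0.0] [-0.02, -0.02, 0.06]
[0.003, -0.107, 0.0] [-0.01, -0.02, 0.06]
[0.003, -0.107, 0.0] [-0.01, -0.02, 0.06]
[ 0.11537994  0.8257864  -0.09876627]
```

{"op": "step_arm", "data": {
  "steps": [
    {"delta_rot":[0.003,-0.12,0],"slide":[-0.02,0.2,0.1],"grip":-1},
    {"delta_rot":[0.003,-0.12,0],"slide":[-0.01,0.2,0.06],"grip":-1},
    {"delta_rot":[0.003,-0.12,0],"slide":[-0.01,0.2,0.06],"grip":-1}
  ]
}}

```text
t: 12.25
tool_pos: [0.4936, -0.1049, 0.0824]
tool_rot: [-0.577, 0.583, 0.405, -0.404]
ft_force: [-3.7, -0.4, 15.1]
opening: 0.0457
```

```bash
python3 - <<'E'
from h import *
s=monitor.get_state()
plan(s,[.4921,-.1041,.083],67,3);print(s["wrist_torque"])
cv2.imwrite("pics/w5.png",viewer.camera("wrist")[:,:,::-1]);
E
```

```text
pos [ 0.4936 -0.1049  0.0824] toolx yaw 69.83 toolz [-0.939  0.345 -0.007] turn [ 0.007  0.049 -0.004] F [-3.7 -0.4 15.1] t 12.25 open 0.0457
[0.002, 0.016, -0.001] [0.01, -0.02, 0.06]
[0.002, 0.016, -0.001] [0.01, -0.02, 0.06]
[0.002, 0.016, -0.001] [0.01, -0.02, 0.06]
[ 0.10655786  0.7657622  -0.11005791]
```

{"op": "step_arm", "data": {
  "steps": [
    {"delta_rot":[0.004,0.02,-0.002],"slide":[0,-0.2,0.1],"grip":-1},
    {"delta_rot":[0,0,0],"slide":[0,-0.4,0],"grip":-1},
    {"delta_rot":[0,0,0],"slide":[0,-0.4,0],"grip":-1}
  ]
}}

```text
t: 12.6
tool_pos: [0.4932, -0.105, 0.0945]
tool_rot: [-0.581, 0.585, 0.4, -0.399]
ft_force: [-0.2, 0.2, -1.5]
opening: 0.0453
```

```bash
python3 - <<'E'
from h import *
s=monitor.get_state()
plan(s,[.4921,-.1041,.14],68,3)
E
```

```text
pos [ 0.4932 -0.105   0.0945] toolx yaw 68.86 toolz [-0.933  0.361 -0.005] turn [ 0.005  0.015 -0.002] F [-0.2  0.2 -1.5] t 12.6 open 0.0453
[0.002, 0.005, -0.001] [0.01, -1.52, 0.04]
[0.002, 0.005, -0.001] [0.01, -1.52, 0.04]
[0.002, 0.005, -0.001] [0.01, -1.52, 0.04]
```

{"op": "step_arm", "data": {
  "steps": [
    {"delta_rot":[0.002,0,-0.001],"slide":[0,-0.7,0.05],"grip":-1},
    {"delta_rot":[0,0,0],"slide":[0,-0.9,0.03],"grip":-1},
    {"delta_rot":[0,0,0],"slide":[0,-0.9,0],"grip":-1},
    {"delta_rot":[0,0,0],"slide":[0,-0.9,0],"grip":-1},
    {"delta_rot":[0,0,0],"slide":[0,-0.8,0],"grip":-1}
  ]
}}

```text
t: 13.1
tool_pos: [0.4923, -0.1045, 0.1389]
tool_rot: [-0.583, 0.584, 0.4, -0.399]
ft_force: [0.2, -0.1, -1.1]
opening: 0.0458
```

```bash
python3 - <<'E'
from h import *
s=monitor.get_state()
plan(s,[.4919,-.1041,.14],68,2)
E
```

```text
pos [ 0.4923 -0.1045  0.1389] toolx yaw 68.87 toolz [-0.933  0.361 -0.002] turn [ 0.002  0.015 -0.   ] F [ 0.2 -0.1 -1.1] t 13.1 open 0.0458
[0.001, 0.008, -0.0] [0.01, -0.06, 0.03]
[0.001, 0.008, -0.0] [0.01, -0.06, 0.03]
```

{"op": "step_arm", "data": {
  "steps": [
    {"delta_rot":[0.002,0,0],"slide":[0,-0.1,0.05],"grip":-1},
    {"delta_rot":[0,0,0],"slide":[0,0,0],"grip":-1},
    {"delta_rot":[0,0,0],"slide":[0,0,0],"grip":-1}
  ]
}}

```text
t: 13.4
tool_pos: [0.4926, -0.1044, 0.1415]
tool_rot: [-0.583, 0.584, 0.4, -0.399]
ft_force: [0.2, 0.1, 0.1]
opening: 0.0457
```

```bash
python3 - <<'E'
from h import *
s=monitor.get_state();plan(s,[.4919,-.1041,.14],68,1);print(np.abs(s["joint_vel"]).max())
im=viewer.camera("wrist")[:,:,::-1]
sc=viewer.camera("scene")[:,:,::-1];tp=viewer.camera("top")[:,:,::-1]
o=np.zeros((600,800,3),np.uint8)
o[:330,:450]=im[50:380,60:510];o[:420,460:790]=cv2.resize(sc[180:320,190:300],(330,420),interpolation=2)
o[335:600,:450]=cv2.resize(tp[130:289,130:400],(450,265))
cv2.imwrite("pics/crop6.png",o)
E
```

```text
pos [ 0.4926 -0.1044  0.1415] toolx yaw 68.85 toolz [-0.933  0.361 -0.003] turn [0.003 0.015 0.   ] F [0.2 0.1 0.1] t 13.4 open 0.0457
[0.003, 0.015, 0.0] [0.0, 0.15, 0.08]
0.0030483815517140167
```

View pics/crop6.png

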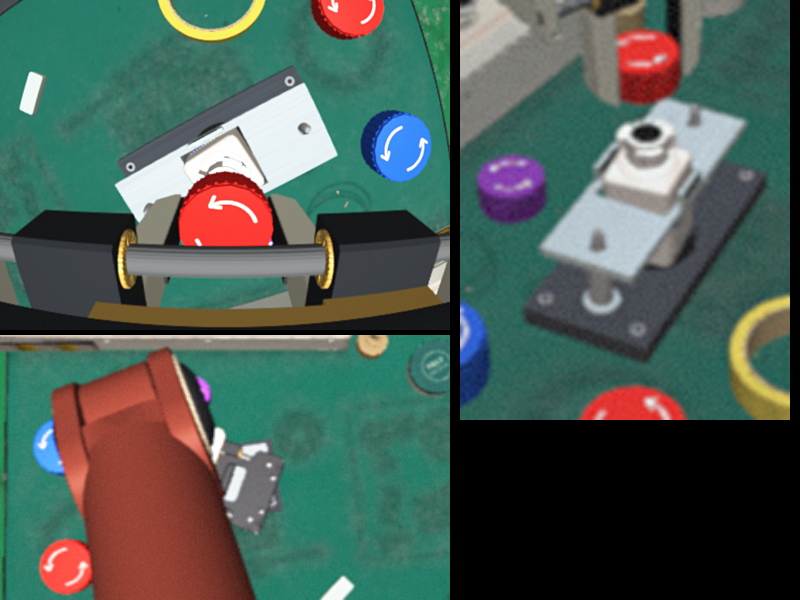

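The cap is off and held above the open neck. The bottle is upright, and the plate looks as flush on the pins as before, so I'm handing in.

```bash
python3 -c "
from bench import robot;print(robot.close_job())"
```

```text
the job is handed in; nothing more can be done
None
```

The job is handed in at about 13.6 s of robot time; the system gave no verdict.

**Plate:** I set the keeper plate over the bottle onto both pins. Contact came at about 17 N, with the plate's underside worked out at about 55.6 mm against the 56 mm shoulders. I then let go, and the pictures after release and at the end show it level with both pins through it.

**Cap:** I pressed the cap about 5 mm down at about 13–15 N and turned it about 62° anticlockwise while pressed. It lifted off with no resistance.

**Last checks:**
- The cap is held level (within 0.003 rad) and still, with its lower edge roughly 4 cm above the bottle's mouth. It is about 1 mm from the bottle's axis.
- The bottle stands upright in the holder with its neck open. The things around it that are in view look undisturbed.
- The top and wrist cameras disagreed by about 2.7 mm on the holder's position. I settled this by looking at the pin through the plate's hole from close up.
- The last top view was mostly blocked by the arm, so flushness at the end rests on the scene and wrist pictures plus the contact height.

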